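# Register a router template and hold its bayonet key locked

## Robot

A 6-joint arm with a two-finger parallel gripper is mounted at the origin on a cart in front of the work surface, level with it; the furniture and walls round the work are solid. World frame = base frame: x ahead of the robot, y to its left, z up, the work surface at z = 0. Lengths are in mm, angles in rad, forces in N, time in s.
With the tool pointing down it reaches from about 300 to 775 mm from the base axis. Payload 14.6 kg.
Tool frame: the origin (TCP) lies on the centre line of the jaws, within the pads' length; the fingertips stand 19 mm ahead of it and the grasp point (between the pads) is the TCP (bot.tip_reach is the distance from the TCP to the fingertips, in mm); z points along the fingers, y is the line along which they close (so a half turn about z gives the same grasp; the last joint's range is limited). The gripper opens to 85 mm and grips with 20 to 120 N. Pads are 22 mm wide; open, the fingers measure 114 mm over their backs; the gripper's body (76 mm by 85 mm) begins 54 mm behind the grasp point. The pads swing forward as they close: fully open they stand 13 mm farther back than shut.
Start: joints at [1.221, 0.3, 1.521, -0, 1.321, -0.067], TCP at [153.473, 528.144, 250.281] pointing down, gripper open.
Joint ranges: [-3.03, 3.03], [-0.79, 2.21], [0.23, 2.52], [-1.04, 4.18], [0, 3.07], [-2.55, 2.55]. Speed limits (rad/s): [2.22, 2.22, 2.57, 3.14, 3.14, 3.14].

## Interface

Orientations are given as a unit quaternion [w, x, y, z].
In Python, from rig import bot gives the robot as it stands. Calls block until the motion is done:
- bot.move_to(position, orientation): joint-space move of the TCP to a pose.
- bot.servo_line(position, attitude=None, speed=150, until_force=None): straight line of the TCP; attitude=None keeps the orientation; speed is the mean speed in mm/s. With until_force (N) it stops when the force on the tool has changed by that much, and returns True; else False.
- bot.move_joints(angles): joint-space move.
- bot.move_gripper(opening, grip_force=None): finger opening in mm; grip_force is the grip in N (None keeps the last); returns when the fingers have stopped.
- bot.dwell(seconds).
- bot.ik(position, orientation): joint angles nearest the present ones, or None.
- bot.read_state(): the state.
- bot.read_camera(name): name is "scene" or "top"; returns a dict with "image" (420x560x3 uint8, blue, green, red), "depth" (420x560 float32, mm along the optical axis (not along the pixel's ray), 0 where there is no reading), "fovy" (degrees; the focal length in pixels is half the picture's height over the tangent of half this angle, whatever the lens; pixels are square), "cx", "cy" (the principal point, pixels), "eye" and "attitude" of the camera in the world. Camera axes: x right, y down, z forward; pixel columns grow to the right and rows downward; lengths in mm; the calibration is good to about 2 mm. A picture is of the moment at which its call begins.
A pose or a line that the arm cannot do raises bot.MotionError and nothing moves.
- bot.finish_job(): hands the job in; it is judged then, once.
The state is a dict: "clock": time; "joint_positions": joint angles; "qvel": joint speeds; "effort": joint torques, N m; "ee_pos": TCP position; "tool_rot": TCP orientation; "ft_force": force on the tool from outside, world axes, zero at the start; "moment": the same for the moment, N m; "grip_width": finger opening in mm; "grip_force": force on a finger pad.
Only numpy, scipy, OpenCV 4.12 (cv2) and the standard library are available. Lean on these libraries where they do the work, as an engineer would, in place of code of your own. Each camera call takes 0.05 s, during which the arm holds its last target. There are 200 camera calls.

## Task

Slide the plywood template on the jig until it lies flat against all three steel pins, then take the bayonet key from its wooden stand, push it down through the template's round hole into the jig's slotted spring socket until its collar is flat on the template, and twist it a quarter turn clockwise (seen from above). Finish while still gripping the key and holding its collar pressed down on the template, with the template still against its pins; do not let go. Leave the other tools where they lie.

Things in the scene. Friction and masses are not known exactly. Their poses are not given: they have to be found in the camera images.
- jig: fixed grey laminate base, 30 mm high, flat on the bench. Origin: on the socket's axis, at the base's underside. It spans x -105 to 85, y -95 to 120 mm in its own frame; +x is the side of two register pins, roughly away from the robot, +y roughly to the robot's left. A template pushed to +x and -y against all three pins has its origin at (0, 0, 30) mm, axes parallel to the jig's.
- far_pin (a point): polished, slippery steel register pin, 12 mm in diameter, standing 16 mm above the base top; this point is on its axis at the base top, x 61, y 30 mm in the jig's frame. A second one like it stands at x 61, y -30 mm. Together they stop the template's far edge (at x 55 mm).
- side_pin (a point): third register pin, same size, at x 20, y -76 mm in the jig's frame, point at the base top; it stops the template's right edge (at y -70 mm).
- socket (a point): centre of the socket's mouth, at the base top (z 30 mm of the jig). Steel ring, flush, 5 mm thick: a 19 mm bore with two slots along the jig's +y and -y, 11.5 mm wide, reaching 18.5 mm from the axis. Below it the lugs can turn, only clockwise from above, up to a stop at about 95 degrees. Let go there, the key stays locked but springs up about 4 mm.
- spring_button (a joint): travel (m) of the sprung brass button inside the socket that pushes the key's tip up; 0 with its top 7 mm below the base top, about 0.011 with the key fully home. About 3 N at first contact, 7.5 N fully home.
- template: loose plywood router template, 110 x 140 x 12 mm (x, y, z), about 0.22 kg, lying on the jig base 1 to 3 cm short of the pins each way and slightly turned. Origin: centre of its underside and of its 42 mm round through hole; a 44 x 22 mm window is centred 45 mm from it on +y.
- key: loose bayonet key, about 0.14 kg, upright in the stand. Origin: centre of the underside of its collar, z up. Collar: aluminium disc, 56 mm wide, z 0 to 8 mm, boss 24 mm wide up to z 14. Black handle bar, 14 mm thick (x), 46 mm long (y), z 12 to 48: grip it across its thickness. Half a turn gives the same key. Collar resting on the registered template: origin 42 mm above the jig's underside.
- key_tip (a point): lower tip of the key's shaft, 30 mm below its origin. Shaft 16 mm in diameter, with two opposite lugs along the key's +y and -y (in line with the handle's length): 32 mm over both, 8 mm wide, 3 to 9 mm above the tip. To enter the socket, the key's y axis must be parallel to the jig's y axis; locked, it is parallel to the jig's x axis.
- stand: fixed wooden stand, 72 x 72 x 36 mm, with a 35 mm through hole in which the key's shaft hangs; the collar rests on its top. Origin: centre of its underside, under the hole.
- wedge: pine wedge, 36 x 120 x 26 mm; a bystander: leave it where it lies. Origin at the centre of its underside.
- hex_key_set: folding hex key set, 28 x 98 x 23 mm; a bystander: leave it where it lies. Origin at the centre of its underside.
- block_plane: block plane, 52 x 162 x 56 mm; a bystander: leave it where it lies. Origin at the centre of its underside.
- wax_block: pale wax block, 40 x 72 x 22 mm; a bystander: leave it where it lies. Origin at the centre of its underside.
Mind the look-alikes: they are no part of the job. Of the things that look like the key, the smallest one is meant.

How it is judged (in metres and radians):
On the way, in this order (a step that is already met when the one before it is completed fails the run):
1. the template lies flat against all three pins, with the key not yet in its hole (x of template in the frame of jig between -0.0025 and 0.0025 m and y of template in the frame of jig between -0.0025 and 0.0025 m and z of template in the frame of jig below 0.033 m and angle between the x axis of template and the x axis of jig, either way round below 0.04 rad and horizontal distance between key and jig above 0.05 m), for 0.2 s.
2. the key's lugs have gone down through the slots, below the ring (z of key in the frame of jig below 0.0455 m and horizontal distance between key and jig below 0.004 m and angle between the y axis of key and the y axis of jig, either way round below 0.4 rad), for 0.05 s.
At the end, for the whole second after the job is handed in: Template flat, within 2.5 mm and 2.3 deg of its place against the pins; key upright (4.5 deg), on the socket axis (4 mm), a quarter turn round (15 deg), collar within 2 mm of resting on the template, at rest and gripped with 2 N or more (let go, it springs up 4 mm and fails) (x of template in the frame of jig between -0.0025 and 0.0025 m and y of template in the frame of jig between -0.0025 and 0.0025 m and z of template in the frame of jig below 0.033 m and angle between the x axis of template and the x axis of jig, either way round below 0.04 rad and z of key in the frame of jig below 0.044 m and horizontal distance between key and jig below 0.004 m and angle between key's own z axis and vertical below 0.08 rad and angle between the y axis of key and the x axis of jig, either way round below 0.26 rad and contact force between the fingers and key above 2 N and linear speed of key below 0.02 m/s); the arm keeps its last pose, push and grip.
It fails at once if another tool on the bench was shifted by more than 3 cm (distance of any of wedge, hex_key_set, block_plane, wax_block from where it was at the start of the episode above 0.03 m).
It also fails if it takes over 72 s, if anything falls off the work surface, if the arm or the gripper's body presses on something with over 40 N, if the wrist force passes 120 N, or if a joint passes its speed limit or range.

## Working session

There is one attempt and no reset: what is moved stays moved. The work goes in short steps, each a Python script; the robot and the scene stay as the last script left them, time stands still between calls to the robot, and variables do not carry over. Pictures are saved under pics/ and viewed, at most 10 in all, crops included, and the job is handed in when it is done.

```bash
mkdir -p pics; cat > h.py <<'E'
import numpy as np, cv2
from scipy.spatial.transform import Rotation as R
from rig import bot
def cam(n):
    c=bot.read_camera(n); np.savez(n+'.npz',**c); return c
def load(n): return dict(np.load(n+'.npz'))
def cloud(c):
    h,w=c['depth'].shape; f=h/2/np.tan(np.radians(float(c['fovy']))/2)
    v,u=np.mgrid[:h,:w]; d=c['depth'].astype(float)
    P=np.stack([(u-c['cx'])/f*d,(v-c['cy'])/f*d,d],-1)
    q=np.array(c['attitude']); r=R.from_quat(q[[1,2,3,0]]).as_matrix() if q.size==4 else q
    P=P@r.T+np.array(c['eye']); P[d==0]=np.nan; return P
def ray(c,u,v,z):
    h,w=c['depth'].shape; f=h/2/np.tan(np.radians(float(c['fovy']))/2)
    q=np.array(c['attitude']); r=R.from_quat(q[[1,2,3,0]]).as_matrix() if q.size==4 else q
    d=r@np.array([(u-c['cx'])/f,(v-c['cy'])/f,1]); e=np.array(c['eye']); return e+d*(z-e[2])/d[2]
def down(yaw):  # tool z down; tool y axis along world direction yaw
    y=np.array([np.cos(yaw),np.sin(yaw),0]); z=np.array([0,0,-1.]); x=np.cross(y,z)
    q=R.from_matrix(np.stack([x,y,z],1)).as_quat(); return [float(a) for a in q[[3,0,1,2]]]
E
python3 - <<'E'
from h import *
for n in('top','scene'):
    c=cam(n); cv2.imwrite(f'pics/{n}0.png',cv2.resize(c['image'],(784,588),interpolation=cv2.INTER_CUBIC)); print(n,c['fovy'],c['cx'],c['cy'],c['eye'],c['attitude'])
s=bot.read_state(); print(s)
E
```

```text
top 50.12630324843188 278.49356619141696 203.80876001782232 [439.70131499 188.8522764  977.15452845] [ 0.02503757 -0.70432378  0.70929052 -0.01442537]
scene 46.4632210285564 280.21138705841054 210.95776263443247 [-223.20937524 -481.38466964  867.67837575] [-0.4000417   0.82081644 -0.37150487  0.16796173]
{'clock': 0.1, 'joint_positions': array([ 1.22140197e+00,  3.00430497e-01,  1.52154005e+00, -1.70121200e-05,
        1.32067685e+00, -6.66038251e-02]), 'qvel': array([-0.00193008, -0.00212091, -0.00272437,  0.00071728, -0.00191662,
       -0.00086459]), 'effort': array([ 2.50811405e-03, -5.44366765e+01, -3.62373054e+01,  2.47847618e-05,
        3.03440698e-03, -2.22927724e-05]), 'ee_pos': array([153.41255773, 527.97097351, 249.76092808]), 'tool_rot': array([-1.00841029e-04,  1.40922486e-01,  9.90020492e-01, -5.17706828e-04]), 'ft_force': array([-0.27326417, -1.255216  , -0.15561807]), 'moment': array([-0.0638039 , -0.02445001, -0.04615238]), 'grip_force': 0.0, 'grip_width': 85.58261156859976}
```

View pics/top0.png

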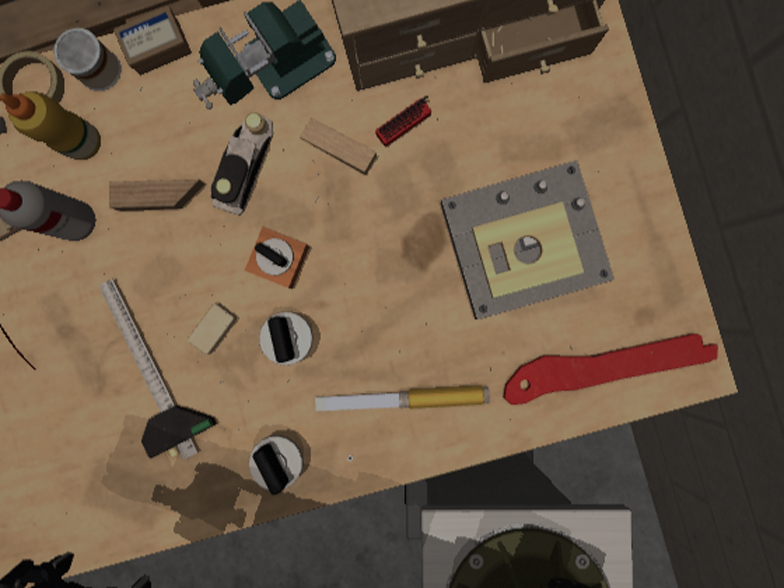

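View pics/scene0.png

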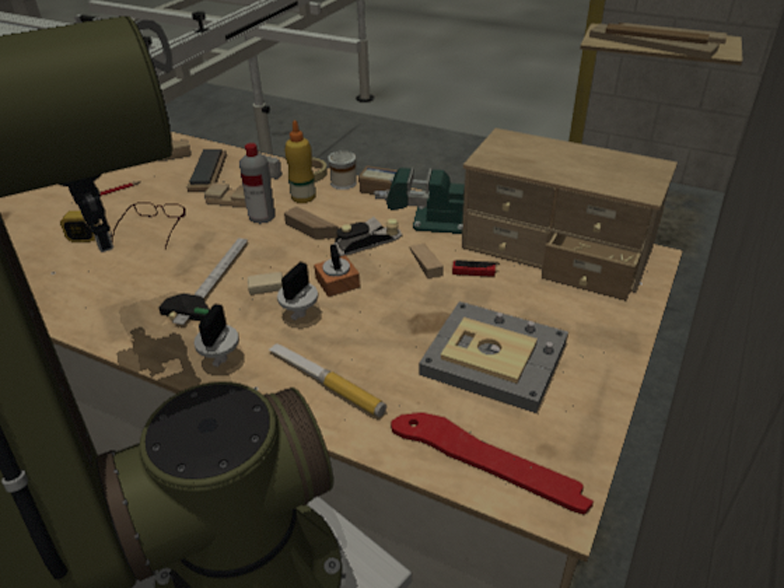

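Top view (shown at 1.4x): the jig is centred near (527,240), with its pins at (504,197), (542,186) and (580,203). The smallest key is in the orange stand at (276,256). The larger keys at (285,338) and (275,465) are look-alikes. I'll enlarge crops of the jig and the key.

```bash
python3 - <<'E'
from h import *
c=load('top'); I=c['image']
def crop(r0,r1,c0,c1,s,n): cv2.imwrite(n,cv2.resize(I[r0:r1,c0:c1],None,fx=s,fy=s,interpolation=cv2.INTER_CUBIC))
crop(110,230,310,445,5,'pics/jig.png'); crop(155,210,170,225,8,'pics/key.png')
P=cloud(c)
for n,u,v in [('collar',190,176),('handle',194,181),('stand',180,190),('jig',322,150),('tmpl',390,185),('table',280,170)]: print(n,P[v,u])
E
```

```text
collar [546.92479066 379.36786471  83.19485212]
handle [536.84781402 371.40680779  82.55571825]
stand [522.98603746 410.23203708  36.9701652 ]
jig [606.67049303 109.62756941  28.71589885]
tmpl [529.34491225 -29.41413139  43.75472492]
table [5.68425142e+02 1.99555393e+02 1.37679371e-01]
```

View pics/jig.png

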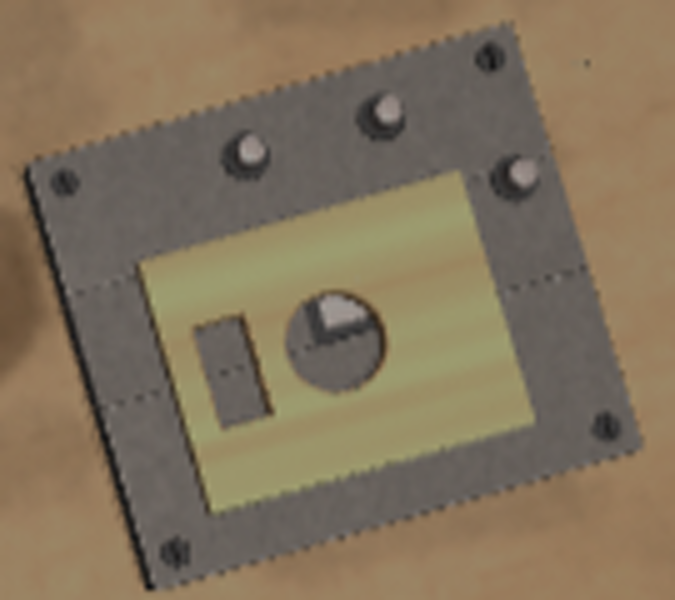

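View pics/key.png

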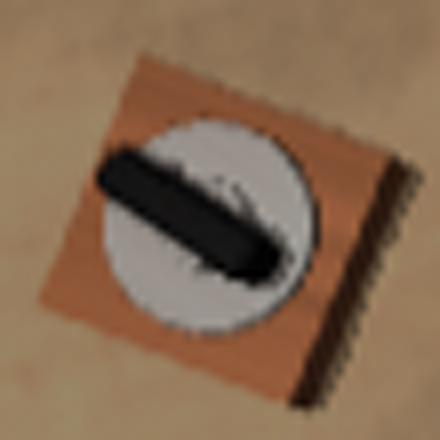

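The jig crop has clear base corners, pin tops, template corners and hole. The key crop shows the collar centred at about (211,227), with the handle running from upper-left to lower-right. Next I'll fit poses to these.

```bash
python3 - <<'E'
from h import *
c=load('top')
def pj(u,v,z,o=(310,110),s=5): return ray(c,o[0]+(u+.5)/s-.5,o[1]+(v+.5)/s-.5,z)[:2]
def fit(M,W):
    M=np.array(M,float);W=np.array(W); a,b=M-M.mean(0),W-W.mean(0)
    th=np.arctan2((a[:,0]*b[:,1]-a[:,1]*b[:,0]).sum(),(a*b).sum())
    r=np.array([[np.cos(th),-np.sin(th)],[np.sin(th),np.cos(th)]]); t=W.mean(0)-r@M.mean(0)
    print('th',th,'t',t,'res',np.round(W-(M@r.T+t),1).tolist())
B=[(85,120),(85,-95),(-105,-95),(-105,120)];Wb=[pj(*p,30) for p in[(27,165),(512,25),(641,450),(148,588)]]
Pn=[(61,30),(61,-30),(20,-76)];Wp=[pj(*p,46) for p in[(251,149),(388,107),(522,173)]]
fit(B,Wb);fit(Pn,Wp);fit(B+Pn,Wb+Wp)
fit([(55,70),(55,-70),(-55,-70),(-55,70),(0,0)],[pj(*p,42) for p in[(138,263),(463,170),(535,423),(210,513),(336,341)]])
k=lambda u,v,z:pj(u,v,z,(170,155),8)
print('collar',k(211,227,44)); fit([(36,36),(36,-36),(-36,-36),(-36,36)],[k(*p,36) for p in[(143,52),(395,155),(297,403),(40,300)]])
for n in('top','scene'):
    c=load(n);P=cloud(c);x=P[...,:2]-[535,383]
    m=(np.hypot(x[...,0],x[...,1])<45)
    g=c['image'].max(-1)
    mm=m&(P[...,2]>74)&(P[...,2]<95); Q=P[mm][:,:2]
    rect=cv2.minAreaRect(Q.astype(np.float32)); w,v=np.linalg.eigh(np.cov(Q.T)); print(n,'handle',mm.sum(),Q.mean(0),rect,np.arctan2(v[1,1],v[0,1]),np.median(P[mm][:,2]))
    mm=m&(abs(P[...,2]-44)<4)&(g>100); print('collar',mm.sum(),cv2.minEnclosingCircle(P[mm][:,:2].astype(np.float32)))
    # jig pins height
E
```

```text
th 0.268418172505097 t [574.09169195 -13.01146478] res [[-1.8, -0.8], [-0.7, -0.2], [1.0, 0.3], [1.4, 0.7]]
th 0.2703665195318107 t [574.82298173 -12.83546939] res [[-0.4, -0.4], [0.7, 0.1], [-0.4, 0.3]]
th 0.2691602715933781 t [574.41518762 -12.90346733] res [[-2.0, -1.0], [-1.0, -0.4], [0.6, 0.3], [1.2, 0.7], [-0.0, -0.3], [1.2, 0.2], [0.1, 0.4]]
th 0.264123728198692 t [544.53210431  -2.82397213] res [[-1.1, 0.2], [0.4, -1.0], [0.2, 0.2], [0.2, 0.5], [0.3, 0.1]]
collar [536.92825739 375.19181701]
th -0.3871569547936291 t [537.68775212 374.76089839] res [[-0.2, 0.5], [-1.0, 0.3], [0.3, -1.1], [0.9, 0.3]]
top handle 159 [536.90749054 375.03955817] ((537.4557495117188, 375.8149719238281), (45.41303253173828, 13.993047714233398), 54.91720962524414) 0.9585617641074431 83.21459093875774
collar 328 ((536.9581298828125, 381.709228515625), 32.58070755004883)
scene handle 57 [530.49757672 373.24830685] ((533.786865234375, 376.79022216796875), (50.68314743041992, 13.814732551574707), 57.18976974487305) 1.0062146002268324 82.06546379514998
collar 100 ((534.926513671875, 377.0971984863281), 27.926231384277344)
```

```bash
python3 - <<'E'
from h import *
q=down(.269)
def st(t):
    s=bot.read_state(); print(t,round(s['clock'],2),s['ee_pos'].round(2),s['ft_force'].round(1),round(s['grip_width'],1),round(s['grip_force'],1))
bot.move_gripper(0,grip_force=20)
bot.move_to([544.5,-2.8,150],q); st('above')
bot.servo_line([544.5,-2.8,70],q,speed=150)
print(bot.servo_line([544.5,-2.8,53],q,speed=40,until_force=6)); st('in')
if bot.read_state()['ee_pos'][2]<56:
    bot.move_gripper(15,grip_force=20); st('exp')
    c=cam('scene'); cv2.imwrite('pics/s1.png',cv2.resize(c['image'][190:310,280:430],None,fx=5,fy=5,interpolation=cv2.INTER_CUBIC))
E
```

```text
above 3.24 [544.55  -2.1  150.14] [0.7 0.8 0.4] -0.2 0.0
False
in 4.5 [544.5   -2.79  52.94] [ 0.1 -0.1 -0.2] 0.0 0.0
exp 4.79 [544.47  -2.82  53.1 ] [-1.1 -1.1 -0.4] 15.0 0.4
```

```bash
cat >> h.py <<'E'
def st(t):
    s=bot.read_state(); print(t,round(s['clock'],2),s['ee_pos'].round(2),s['ft_force'].round(1),round(s['grip_width'],1),round(s['grip_force'],1)); return s
E
python3 - <<'E'
from h import *
for w in (20,25,32):
    bot.move_gripper(w,grip_force=20); s=st(w)
    if s['grip_width']<w-2: break
c=cam('scene'); cv2.imwrite('pics/s2.png',cv2.resize(c['image'][190:310,280:430],None,fx=5,fy=5,interpolation=cv2.INTER_CUBIC))
E
```

```text
20 5.07 [544.48  -2.85  53.14] [-2.2 -0.   2.6] 19.8 23.4
25 5.28 [544.5   -2.83  53.12] [-3.7  0.1  3.2] 19.4 23.7
```

View pics/s2.png

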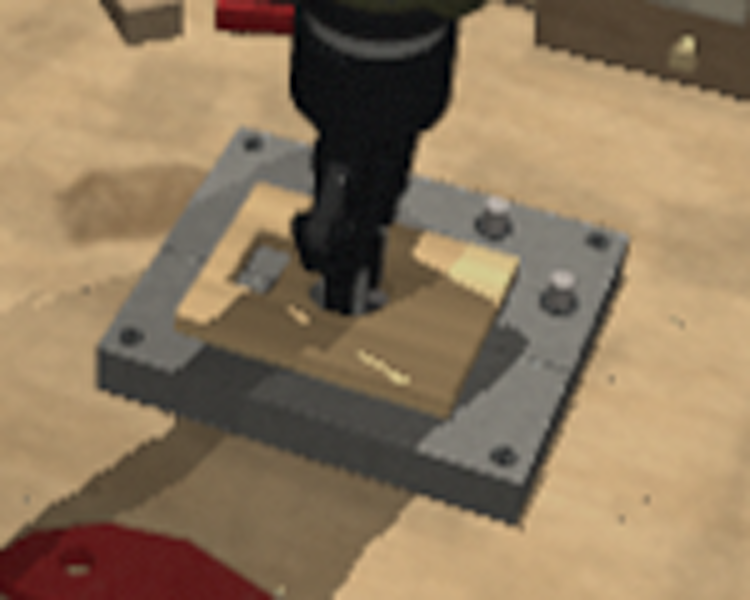

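The fingers are in the hole and expanded, blocked at 19.6 mm with 23.7 N on the pad. Next I'll push the template to the pins.

```bash
python3 - <<'E'
from h import *
t=.269; ex=np.array([np.cos(t),np.sin(t),0]); ey=np.array([-np.sin(t),np.cos(t),0])
q=down(t)
def jf(s): d=s['ee_pos']-[574.5,-12.9,0]; f=s['ft_force']; print('  jig rel',(d@ex).round(2),(d@ey).round(2),'F',(f@ex).round(1),(f@ey).round(1),'M',s['moment'].round(2))
s=st('0'); jf(s)
p=np.array([544.5,-2.83,53])
print(bot.servo_line(list(p+ex*34),q,speed=30,until_force=12)); s=st('x'); jf(s)
p=s['ee_pos'].copy(); p[2]=53
print(bot.servo_line(list(p+ex*.5-ey*26),q,speed=30,until_force=12)); s=st('y'); jf(s)
bot.dwell(.3); s=st('settle'); jf(s)
E
```

```text
0 5.33 [544.48  -2.83  53.09] [-3.8 -1.1  3.6] 19.5 23.7
  jig rel -26.26 17.68 F -3.9 -0.0 M [-0.24  0.45 -0.03]
True
x 6.16 [568.79   3.81  52.99] [-6.8 -1.   9.9] 19.9 25.8
  jig rel -1.07 17.63 F -6.8 0.9 M [-0.38  0.88  0.03]
True
y 6.73 [572.58 -10.26  53.06] [-2.1 -3.6  5.4] 19.7 24.7
  jig rel -1.15 3.06 F -3.0 -2.9 M [-0.63  0.15  0.1 ]
settle 7.03 [572.57 -10.23  53.06] [-1.5 -3.7  6.2] 19.2 24.6
  jig rel -1.15 3.09 F -2.5 -3.1 M [-0.67  0.21  0.06]
```

```bash
python3 - <<'E'
from h import *
t=.269; ex=np.array([np.cos(t),np.sin(t),0]); ey=np.array([-np.sin(t),np.cos(t),0])
q=down(t)
def jf(n):
    s=st(n); d=s['ee_pos']-[574.5,-12.9,0]; f=s['ft_force']; print('  jig rel',(d@ex).round(2),(d@ey).round(2),'F',(f@ex).round(1),(f@ey).round(1)); return s
base=bot.read_state()['ee_pos'].copy(); base[2]=53
def go(dx,dy,f):
    global base
    p=bot.read_state()['ee_pos'].copy(); p[2]=53
    print(bot.servo_line(list(p+ex*dx+ey*dy),q,speed=8,until_force=f)); bot.dwell(.15); return jf((dx,dy))
go(0,-5,15); go(4,0,15); go(0,-3,12)
c=cam('top'); cv2.imwrite('pics/t3.png',cv2.resize(c['image'][110:230,310:445],None,fx=5,fy=5,interpolation=cv2.INTER_CUBIC))
E
```

```text
False
(0, -5) 8.03 [573.72 -14.15  53.01] [-8.5  5.4  8.3] 19.9 25.7
  jig rel -1.08 -0.99 F -6.7 7.5
True
(4, 0) 8.5 [573.75 -13.99  53.04] [-4.5 -0.6  7.9] 19.2 25.5
  jig rel -1.01 -0.85 F -4.5 0.6
True
(0, -3) 8.95 [573.72 -14.34  53.06] [-3.5  1.1  6.1] 19.8 25.0
  jig rel -1.14 -1.18 F -3.1 2.0
```

View pics/t3.png

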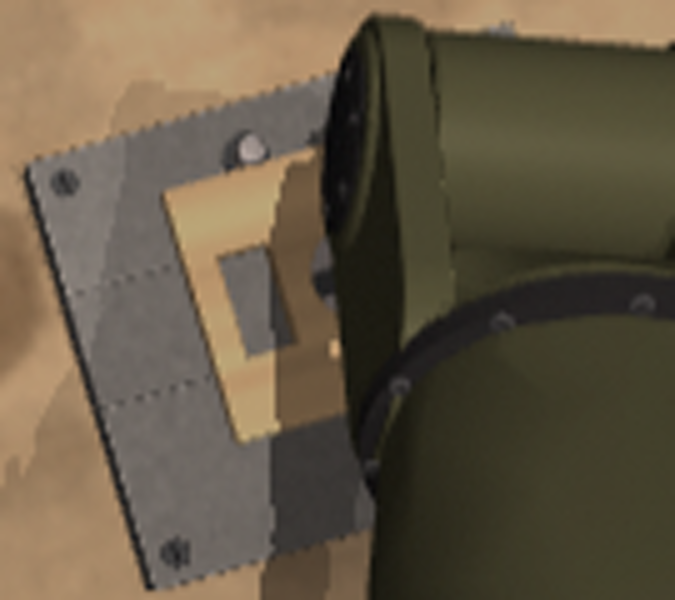

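```bash
python3 - <<'E'
from h import *
p=bot.read_state()['ee_pos']
bot.move_gripper(3,grip_force=20); st('closed')
bot.servo_line([p[0],p[1],120],speed=120)
q=down(.958-np.pi/2)
bot.move_to([536.4,374.3,170],q); st('above key')
c=cam('top'); cv2.imwrite('pics/t4.png',cv2.resize(c['image'][110:230,310:445],None,fx=5,fy=5,interpolation=cv2.INTER_CUBIC))
E
```

```text
closed 9.34 [573.1  -14.66  52.46] [ 0.2  0.3 -0.3] 2.8 0.0
above key 11.51 [536.69 373.52 169.52] [ 0.6 -0.2 -0.2] 2.9 0.0
```

View pics/t4.png

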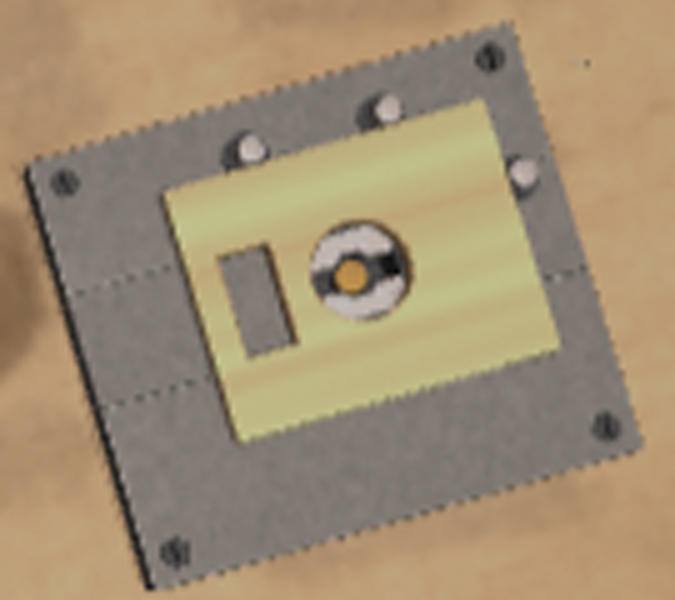

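The template sits against all three pins, and the socket ring is concentric with the hole at (360,270). Next I'll grip the key.

```bash
python3 - <<'E'
from h import *
c=load('top')
def pj(u,v,z): return ray(c,310+(u+.5)/5-.5,110+(v+.5)/5-.5,z)[:2]
M=np.array([(55,70),(55,-70),(-55,-70),(-55,70)],float);W=np.array([pj(*p,42) for p in[(163,190),(487,98),(560,350),(240,441)]])
A,_=cv2.estimateAffinePartial2D(M,W); print(A[:,2],np.arctan2(A[1,0],A[0,0]),'ring',pj(359,271,30),'hole',pj(361,270,42))
q=down(.958-np.pi/2)
bot.move_gripper(45)
bot.servo_line([536.4,374.3,100],q,speed=150)
print(bot.servo_line([536.4,374.3,73],q,speed=60,until_force=8)); st('at')
bot.move_gripper(8,grip_force=50); st('grip'); bot.dwell(.2)
bot.servo_line([536.4,374.3,150],q,speed=80); bot.dwell(.2); st('up')
for n in('top','scene'): cam(n)
c=load('top'); cv2.imwrite('pics/t5.png',cv2.resize(c['image'][130:230,150:250],None,fx=5,fy=5)) 
c=load('scene'); P=cloud(c); m=(np.hypot(P[...,0]-536,P[...,1]-374)<45); v,u=np.where(m&(P[...,2]>70)&(P[...,2]<200)); print(u.min(),u.max(),v.min(),v.max())
cv2.imwrite('pics/s5.png',cv2.resize(c['image'][120:220,185:305],None,fx=5,fy=5))
E
```

```text
[574.80708313 -14.25256157] 0.26934373641734427 ring [575.83872004 -15.41933841] hole [574.52708922 -13.67223509]
False
at 13.25 [536.42 374.33  72.93] [-0.6 -0.7  0.7] 45.0 0.0
grip 13.63 [536.61 374.41  73.49] [-0.3  0.2  2.5] 13.1 49.5
up 15.15 [536.29 374.24 149.56] [ 0.2 -0.1 -1.4] 13.4 48.9
221 254 139 180
```

View pics/s5.png

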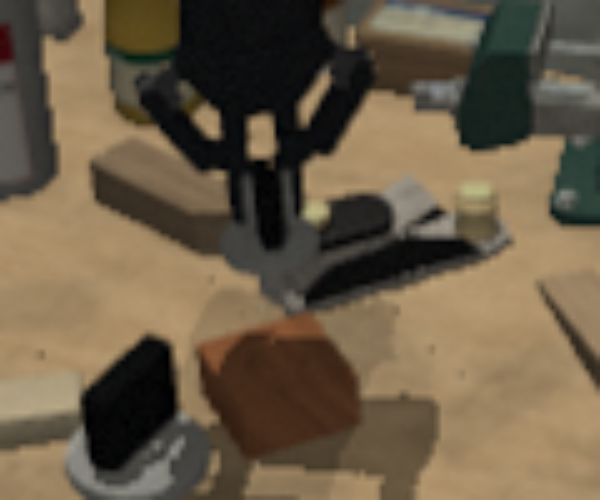

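The key hangs upright in the jaws, clear of the stand. Next I'll carry it over the socket and probe it in.

```bash
cat >> h.py <<'E'
T=.2693; EX=np.array([np.cos(T),np.sin(T),0]); EY=np.array([-np.sin(T),np.cos(T),0]); O=np.array([573.7,-14.2,0])
def at(x,y,z): return [float(a) for a in O+EX*x+EY*y+[0,0,z]]
E
python3 - <<'E'
from h import *
q=down(T)
bot.move_to(at(0,-.3,160),q)
bot.servo_line(at(0,-.3,103),q,speed=120); bot.dwell(.2); st('above')
offs=[(0,-.3)]+[(r*np.cos(a),-.3+r*np.sin(a)) for r,n in((1.2,6),(2.2,8)) for a in np.arange(n)*2*np.pi/n]
for x,y in offs:
    if bot.read_state()['clock']>42: break
    bot.servo_line(at(x,y,99.5),q,speed=60)
    hit=bot.servo_line(at(x,y,88),q,speed=25,until_force=7); s=st((round(x,1),round(y,1),hit))
    if s['ee_pos'][2]<91: break
    bot.servo_line(at(x,y,99.5),q,speed=60)
E
```

```text
above 17.52 [574.15 -14.48 103.87] [ 0.3  0.5 -1.2] 13.5 48.9
(0, -0.3, False) 18.38 [573.84 -14.52  88.17] [-0.5  0.3  1.9] 13.4 49.4
```

It entered the slots on the first try. Next I'll press it home and check before twisting.

```bash
python3 - <<'E'
from h import *
q=down(T)
hit=bot.servo_line(at(0,-.3,74),q,speed=20,until_force=16); s=st(hit); bot.dwell(.2); st('press')
c=cam('scene'); cv2.imwrite('pics/s6.png',cv2.resize(c['image'][170:300,280:430],None,fx=5,fy=4.6,interpolation=cv2.INTER_CUBIC))
E
```

```text
True 18.88 [573.93 -14.5   79.6 ] [-1.  -0.   5.7] 13.1 49.9
press 19.08 [573.92 -14.52  79.5 ] [-1.4  0.4  7.4] 13.1 50.2
```

View pics/s6.png

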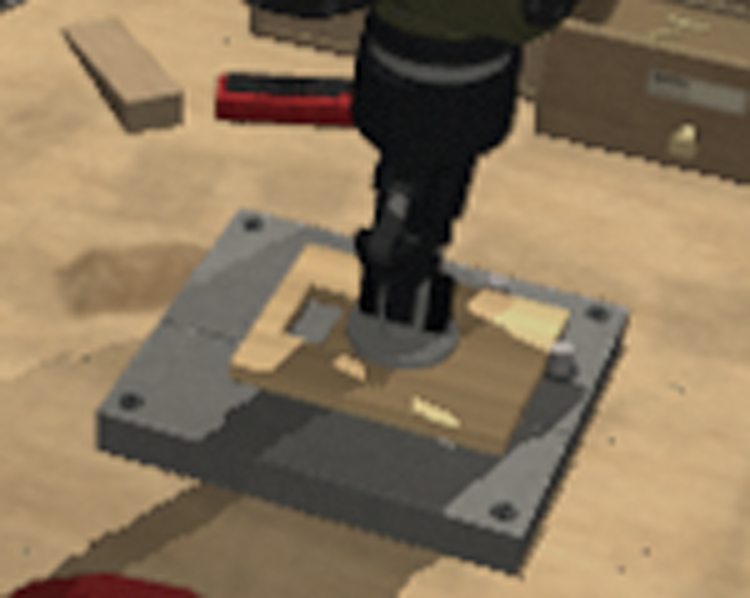

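Collar down on the template at TCP z 79.5. I'll raise it 0.8 mm so the collar doesn't drag the template, twist in steps, then press down again.

```bash
python3 - <<'E'
from h import *
p0=bot.read_state()['ee_pos']; p=[float(p0[0]),float(p0[1]),80.3]
bot.servo_line(p,down(T),speed=10); s=st('lift')
for d in range(10,91,10):
    bot.move_to(p,down(T-np.radians(d))); s=st(d); print('  M',s['moment'].round(2))
    if abs(s['ft_force']).max()>35 or abs(s['moment'][2])>3: print('STOP'); break
bot.dwell(.2); st('done')
E
```

```text
lift 19.38 [573.94 -14.52  80.28] [-1.8  0.2  4.4] 12.8 49.9
10 19.68 [574.05 -14.53  80.33] [-1.4  0.6  5.4] 13.2 49.9
  M [ 0.01  0.2  -0.01]
20 19.97 [574.1  -14.53  80.36] [-1.2  0.2  5.8] 13.2 49.9
  M [-0.03  0.15 -0.02]
30 20.26 [574.12 -14.54  80.36] [-1.5 -0.4  5.7] 13.3 49.9
  M [-0.    0.09 -0.01]
40 20.55 [574.06 -14.56  80.32] [-1.5  0.1  5.3] 13.5 49.9
  M [-0.06  0.21 -0.03]
50 20.84 [573.88 -14.49  80.24] [-2.6  0.6  4.8] 13.6 49.9
  M [ 0.03  0.44 -0.02]
60 21.13 [573.72 -14.39  80.15] [-2.9  0.4  5.5] 13.3 49.9
  M [ 0.25  0.63 -0.01]
70 21.43 [573.53 -14.26  80.05] [-3.7  1.3  6.3] 13.1 49.9
  M [0.36 0.73 0.01]
80 21.72 [573.42 -14.11  79.98] [-4.3  2.   5.3] 13.3 49.9
  M [ 0.61  0.97 -0.04]
90 22.01 [573.32 -13.94  79.93] [-5.6  3.8  6.6] 13.0 49.9
  M [ 0.81  1.03 -0.01]
done 22.21 [573.33 -14.    79.95] [-5.   3.2  5.5] 13.1 49.9
```

```bash
python3 - <<'E'
from h import *
q=down(T-np.pi/2)
bot.servo_line([573.1,-13.8,80.2],q,speed=5); st('relief')
hit=bot.servo_line([573.1,-13.8,77.5],q,speed=8,until_force=9); bot.dwell(.4); s=st(hit)
print('tool axis',R.from_quat(s['tool_rot'][[1,2,3,0]]).as_matrix().round(3).tolist())
c=cam('scene');cam('top'); cv2.imwrite('pics/s7.png',cv2.resize(c['image'][170:300,280:430],None,fx=5,fy=4.6,interpolation=cv2.INTER_CUBIC))
E
```

```text
relief 22.57 [573.08 -13.7   80.08] [-1.6  2.1  3.1] 13.7 49.6
True 23.23 [573.09 -13.69  79.52] [-1.9  0.6  4.7] 13.6 50.0
tool axis [[0.964, 0.266, -0.0], [0.266, -0.964, 0.0], [-0.0, -0.0, -1.0]]
```

View pics/s7.png

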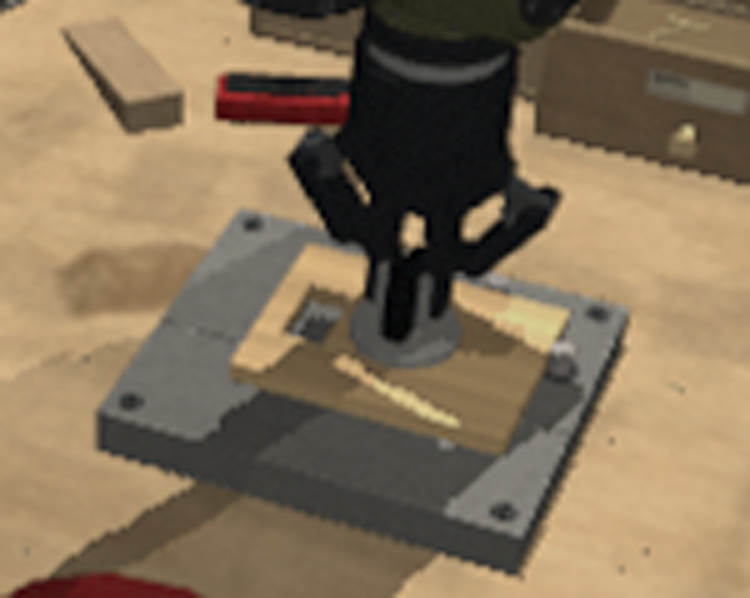

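The key is turned a quarter, and the template edges are in the same pixels as before the twist. I'll press a little more firmly, then hand in.

```bash
python3 - <<'E'
from h import *
q=down(T-np.pi/2)
hit=bot.servo_line([573.1,-13.8,77.5],q,speed=8,until_force=14); bot.dwell(.5); s=st(hit)
if s['ft_force'][2]<40 and s['ee_pos'][2]<80: print(bot.finish_job())
E
```

```text
True 24.03 [573.06 -13.68  79.5 ] [-1.5  0.8  6.7] 13.4 49.8
the job is handed in; nothing more can be done
None
```

I handed the job in at about 24 s, still gripping the key at about 50 N: the template is against all three pins, and the key is through it, locked a quarter turn clockwise, with its collar pressed on the template; the verdict was not shown.

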